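# Fit the wear pad and hold the hidden bolt head while the nut is run up

## Task

Pick the new white wear pad off the table, lay it flat in its yellow-lipped seat on the blue guide bracket and let go of it. Then reach down into the gap behind the bracket's front plate, grip the hidden bolt head and hold it from turning while the nut runner tightens the nut fully; finish while still holding the head, with the nut tight and standing still. Leave the worn grey pad, the glasses, the jar and the tools where they are.

Things in the scene. Friction and masses are not known exactly. Their poses are not given: they have to be found in the camera images.
- pad_mid (a point): middle (half-way up) of the new wear pad: a plain white plastic slab, 64 mm long (its x), 40 mm wide (its y), 8 mm thick, about 30 g; z up. It lies flat on the table on the robot's left, loose. Both ends are alike, so it fits its seat either way round.
- seat (a point): centre of the floor of the pad's seat, 6 mm above the table: dark steel plate with yellow lips round a place 70 mm (its x) by 46 mm (its y). Lips 4 mm thick, 6 mm above the floor; those on the long sides leave the middle 42 mm open for the fingers. The pad goes in flat, long side along the seat's x. Fixed to the bracket, same axes, 155 mm to the right (-y) of its origin.
- bracket: blue bracket fixed to the table; origin on the table under the middle of the gap; x away from the robot, square to the plates (turned up to 0.3 rad), z up. Two upright plates, y -60 to 60 mm: front plate x -32 to -24 mm, top at z 100 mm; rear plate x 24 to 30 mm, top at z 76 mm. The gap between (48 mm) is open at top and both ends; floor at z 6 mm.
- bolt_head (a point): centre of the bolt head in the gap: brass hexagon, 24 mm across flats, 27.7 across corners, 16 mm thick along the bolt; at bracket x -2, y 0, z 70 mm. The bolt is level, along the bracket's x; a 20 mm collar 14 mm long lies between head and front plate. Turns about the bolt's axis only (this frame turns with it); can be gripped from above along the bracket's y at any angle.
- nut (a joint): angle of nut and socket (orange mark) about the bracket's x, rad; two flats of the head face bracket +y and -y when nut minus bolt is a multiple of 1.047. The runner creeps all the time at about 0.2 rad/s with a steady 0.2 N m; while the head is free the bolt goes round with the nut.
- bolt (a joint): how far the nut is run up on the bolt: their relative angle, rad: 0 at the start, 0.6 fully tight (stop). Grows, at about 0.14 rad/s, only while the head is held from turning (thread drag 0.06 N m). Once tight, the nut stalls as long as the head is held against the runner's 0.2 N m.
- old_pad_mid (a point): middle of the worn pad, grey with dark grooves, same size as the new one, flat on the table beside it; not to be used. Which of the two lies nearer the robot varies.
- glass1: clear tea glass with a handle, 66 mm wide, 85 mm high, bystander on the right; origin under its centre
- glass2: greenish tea glass with a handle, 66 mm wide, 85 mm high, bystander on the right; origin under its centre
- jar: jar with blue cap, 64 mm wide, 100 mm high, bystander on the right; origin under its centre
- spanner: spanner lying at the left, bystander; origin under its middle
- driver: screwdriver lying at the left, bystander; origin under its middle
- runner (a point): top of the grey battery nut runner on the robot's side of the front plate, fixed to the bracket: bracket x -180 to -62 mm, y -28 to 28 mm, highest at z 99 mm (this point: x -130 mm, y 0, z 98 mm). It drives the nut through the dark socket beside the front plate.
Things that resemble listed ones, but are neither listed nor needed, are in the scene too. Leave any green or turquoise look-alike of the part that bears pad_mid alone.

How it is judged:
On the way, in this order (a step that is already met when the one before it is completed fails the run):
1. the white pad lies flat in its seat, released (x of pad_mid in the frame of seat between -0.006 and 0.006 m and y of pad_mid in the frame of seat between -0.006 and 0.006 m and z of pad_mid in the frame of seat between 0.001 and 0.006 m and angle between the x axis of pad_mid and the x axis of seat, either way round below 0.2 rad and angle between pad_mid's own z axis and vertical below 0.1 rad and contact force between the fingers and pad below 0.1 N), for 0.2 s.
2. the bolt head is gripped and the nut has begun to run up (contact force between the fingers and bolt above 4 N and distance between the grasp point and bolt_head below 0.025 m and value of joint bolt above 0.1 rad), for 0.2 s.
At the end, for the whole second after the job is handed in: White pad flat in its seat (within 6 mm, 0.2 rad), released; fingers grip the bolt head (over 4 N, grasp point within 25 mm of its centre); nut fully run up (bolt joint over 0.54 rad) and standing still (under 0.05 rad/s) (all of step 1 and contact force between the fingers and bolt above 4 N and distance between the grasp point and bolt_head below 0.025 m and value of joint bolt above 0.54 rad and velocity of joint nut between -0.05 and 0.05 rad/s); the arm keeps its last pose, push and grip.
It fails at once if a bystander (worn pad, glass, jar, tool) moved over 30 mm (distance of any of old_pad_mid, glass1, glass2, jar, spanner, driver from where it was at the start of the episode above 0.03 m).
It also fails if it takes over 61 s, if anything falls off the work surface, if the arm or the gripper's body presses on something with over 40 N, if the wrist force passes 120 N, or if a joint passes its speed limit or range.

## Robot

A 6-joint arm with a two-finger parallel gripper is mounted at the origin on the work surface. World frame = base frame: x ahead of the robot, y to its left, z up, the work surface at z = 0. Lengths are in m, angles in rad, forces in N, time in s.
With the tool pointing down it reaches from about 0.425 to 0.95 m from the base axis. Payload 3.5 kg.
Tool frame: the origin (TCP) lies between the finger pads; the fingertips stand 11 mm ahead of it and the grasp point (between the pads) lies 8 mm behind it (ctrl.tcp_to_tips is the distance from the TCP to the fingertips, in m); z points along the fingers, y is the direction in which the jaws open and shut (so a half turn about z gives the same grasp; the last joint's range is limited). The gripper opens to 85 mm and grips with 20 to 120 N. Pads are 22 mm wide; open, the fingers measure 114 mm over their backs; the gripper's body (76 mm by 85 mm) begins 54 mm behind the grasp point. The pads swing forward as they close: fully open they stand 13 mm farther back than shut.
Start: joints at [-1.34, 0.286, 1.577, -0, 1.279, -0.15], TCP at [0.251, -0.627, 0.242] pointing down, gripper open.
Joint ranges: [-2.77, 2.77], [-0.9, 2.22], [0.21, 2.48], [-1.53, 4.67], [0.24, 2.81], [-2.84, 2.84]. Speed limits (rad/s): [2.79, 2.79, 3.14, 3.14, 3.14, 3.14].

## Interface

Orientations are given as a unit quaternion [x, y, z, w].
In Python, from plant import monitor, vision, workorder, ctrl gives the robot as it stands.
- The arm moves only by the tool jog_arm, never from a script. Its argument "series" is a list of rows, each a list of 4 numbers: the shift along the tool's x, y, z in m, then the turn about the tool's z in rad. In form: [[tx, ty, tz, spin], ...]. A call has exactly 8 rows; each row shifts and turns the pose as measured when the row begins, along the tool's axes as they then stand; what a row does not reach is not made up. A row lasts 1/12 s, in which the tool goes at most 41.7 mm and 7.16 degrees, less where a joint would pass 70% of its speed; a pose out of reach is approached as far as the arm can. A call is refused whole if a number of a shift passes 0.0417 or a number of a turn 0.125, either way. A call with a gripper value outside its range is refused whole. "grip" is the finger opening in m, from 0 to 0.0854, set as the call begins (left out, the last holds). The fingers move at their own pace and stop on an object; "grip_force" is the grip in N (left out, the last holds). Time passes only in rows, so rows that do not move let the fingers close, or fill a call up. It gives the time, the measured TCP pose, the force and the opening at its end, in the units of the state.
- monitor.get_state(): the state, without advancing time (a new reading comes with each control period).
- vision.read_camera(name): name is "side" or "top"; returns the picture (480x640x3 uint8, red, green, blue); there is no depth.
- vision.get_calibration(name): a dict with "vfov" (degrees; the focal length in pixels is half the picture's height over the tangent of half this angle, whatever the lens; pixels are square), "cx", "cy" (the principal point, pixels), "R" (3x3) and "t" (3): a world point X has camera coordinates R X + t. Camera axes: x right, y down, z forward; pixel columns grow to the right and rows downward; lengths in m; the calibration is good to about 2 mm. A picture is of the moment at which its call begins. get_calibration takes no time and is no camera call.
- workorder.sign_off(): hands the job in, once; it reports no verdict.
The state is a dict: "time": time; "qpos": joint angles; "dq": joint speeds; "joint_efforts": joint torques, N m; "eef_pos": TCP position; "tcp_rot": TCP orientation; "contact_force": force on the tool from outside, world axes, zero at the start; "wrist_torque": the same for the moment, N m; "opening": opening from 0.0 (shut) to 1.0 (fully open).
Only numpy, scipy, OpenCV 4.12 (cv2) and the standard library are available. Lean on these libraries where they do the work, as an engineer would, in place of code of your own. Each camera call takes 0.05 s, during which the arm holds its last target.

## Working session

There is one attempt and no reset: what is moved stays moved. The work goes in short steps, Python scripts to look and compute and a tool call to move; the robot and the scene stay as the last step left them, time stands still between calls to the robot, and variables do not carry over. Pictures are saved under pics/ and viewed, and the job is handed in when it is done.

Besides the shell and the picture viewer there is one more tool, called after "Request:" in YAML: its name, and indented under it one key for each argument. jog_arm: Moves the arm, as the interface text tells. Its arguments: {"type":"object","properties":{"series":{"type":"array","items":{"type":"array","items":{"type":"number"}}},"grip":{"type":"number"},"grip_force":{"type":"number"}},"required":["series"]}

```bash
ls; mkdir -p pics; python3 - <<'E'
from plant import monitor, vision, workorder, ctrl
import cv2
print(monitor.get_state()); print(ctrl.tcp_to_tips)
for n in ("side","top"):
    im=vision.read_camera(n); cv2.imwrite(f"pics/{n}0.png",im[:,:,::-1]); print(n,vision.get_calibration(n))
E
```

```text
pics
{'time': 0.0, 'qpos': array([-1.33999080e+00,  2.87215613e-01,  1.57819233e+00,  2.46765676e-05,
        1.27861814e+00, -1.50011838e-01]), 'dq': array([ 4.59064340e-04,  6.89653871e-05,  8.84207130e-04,  1.07659331e-03,
        3.69531491e-04, -8.16508410e-04]), 'joint_efforts': array([ 1.44827292e-03, -4.05978084e+01, -2.92624658e+01, -7.41857025e-05,
        5.82492503e-03, -4.45550796e-06]), 'eef_pos': array([ 0.25076059, -0.62600235,  0.24090556]), 'tcp_rot': array([ 9.81926918e-01,  1.89256565e-01, -3.73366340e-05, -1.21619825e-03]), 'contact_force': array([ 0.00964154, -0.69218849,  0.33832224]), 'wrist_torque': array([-0.02945503,  0.01561887,  0.01864728]), 'opening': 1.0018867195139534}
0.011
side {'vfov': 57.1840317649488, 'cx': 319.033996211329, 'cy': 236.7831638028542, 'R': array([[-0.88517055, -0.46506823,  0.01358797],
       [-0.30740239,  0.56266158, -0.76740844],
       [ 0.34925186, -0.68346433, -0.64101455]]), 't': array([0.44801868, 0.23331115, 0.92641166])}
top {'vfov': 56.4725054073665, 'cx': 319.54944507842754, 'cy': 243.40240408383144, 'R': array([[-0.13277707, -0.99114412, -0.00189342],
       [-0.96661766,  0.12991331, -0.22084573],
       [ 0.21913593, -0.02749304, -0.97530691]]), 't': array([0.05728714, 0.50784554, 1.25610147])}
```

View pics/top0.png

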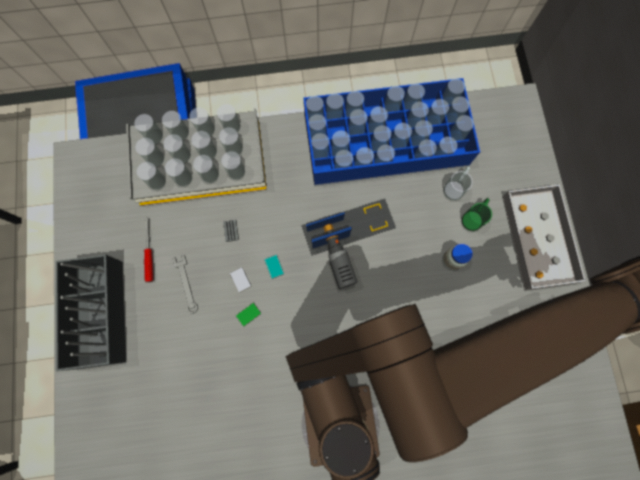

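View pics/side0.png

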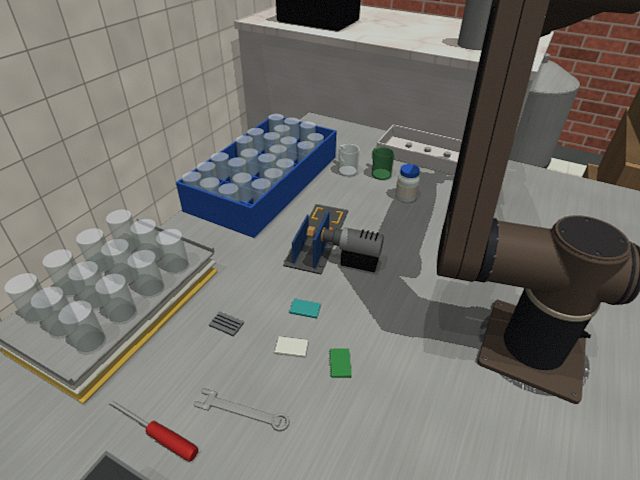

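Candidates for the pad: white at top (240,279) / side (292,346), turquoise at top (274,266), green at top (248,314), and grey grooved at top (231,230). The plain white one fits the description. I'll measure it and crop to confirm.

```bash
cat > h.py <<'E'
import numpy as np, cv2
from plant import monitor, vision, ctrl
from scipy.spatial.transform import Rotation as Ro
def cal(n):
    c=vision.get_calibration(n); f=240/np.tan(np.radians(c['vfov'])/2); return c,f
def proj(n,X):
    c,f=cal(n); p=c['R']@np.asarray(X)+c['t']; return np.array([c['cx']+f*p[0]/p[2],c['cy']+f*p[1]/p[2]])
def ray(n,uv):
    c,f=cal(n); d=c['R'].T@np.array([(uv[0]-c['cx'])/f,(uv[1]-c['cy'])/f,1]); return -c['R'].T@c['t'],d
def plane(n,uv,z):
    o,d=ray(n,uv); return o+d*(z-o[2])/d[2]
def tri(u1,u2):
    o1,d1=ray('top',u1);o2,d2=ray('side',u2)
    A=np.stack([d1,-d2],1); s=np.linalg.lstsq(A,o2-o1,rcond=None)[0]
    a=o1+s[0]*d1;b=o2+s[1]*d2
    return (a+b)/2,np.linalg.norm(a-b)
def blobs(mask,amin=10):
    n,l,st,c=cv2.connectedComponentsWithStats(mask.astype(np.uint8))
    return [(i,st[i],c[i],l==i) for i in range(1,n) if st[i][4]>=amin]
def crop(im,x0,y0,x1,y1,k,fn):
    cv2.imwrite(fn,cv2.resize(im[y0:y1,x0:x1,::-1],None,fx=k,fy=k,interpolation=cv2.INTER_CUBIC))
E
python3 - <<'E'
from h import *
T=cv2.imread('pics/top0.png')[:,:,::-1];S=cv2.imread('pics/side0.png')[:,:,::-1]
crop(T,210,180,410,330,4,'pics/t1.png');crop(S,190,190,390,400-60,4,'pics/s1.png')
for n,im,(cx,cy) in (('top',T,(240,279)),('side',S,(292,346))):
    i=im.astype(int); 
    print(n,im[cy,cx], im[cy+14,cx-25])
    m=(im.min(2)>(200))&(im.max(2)-im.min(2)<40)
    for j,st,c,mm in blobs(m):
        if abs(c[0]-cx)<15 and abs(c[1]-cy)<15:
            pts=np.argwhere(mm)[:,::-1].astype(np.float32)
            W=np.array([plane(n,p,0.008)[:2] for p in pts])
            r=cv2.minAreaRect((W*1000).astype(np.float32)); print(st,c,plane(n,c,.008),r, W.mean(0))
            # moment fit
            print(np.degrees(0.5*np.arctan2(2*np.cov(W.T)[0,1],np.cov(W.T)[0,0]-np.cov(W.T)[1,1])), np.sqrt(12*np.linalg.eigvalsh(np.cov(W.T))))
E
```

```text
top [190 192 196] [146 147 138]
side [200 204 188] [145 147 141]
```

View pics/t1.png

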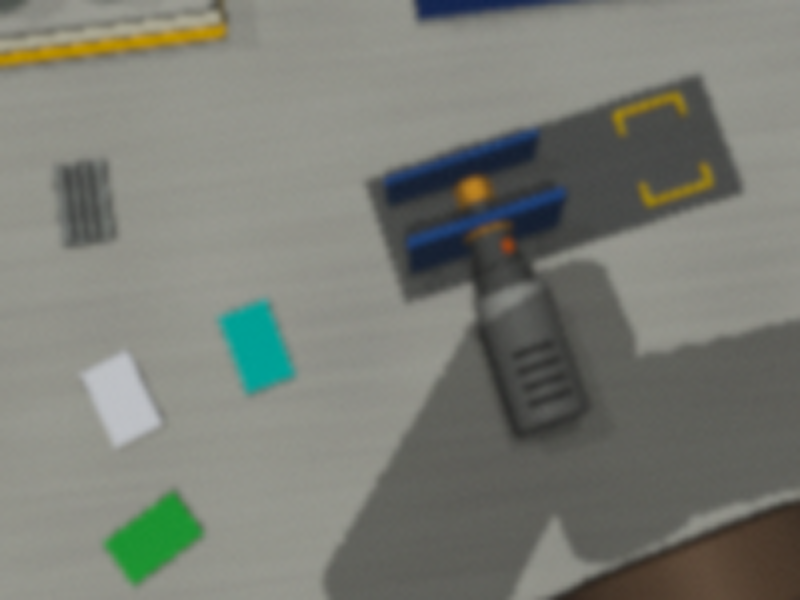

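View pics/s1.png

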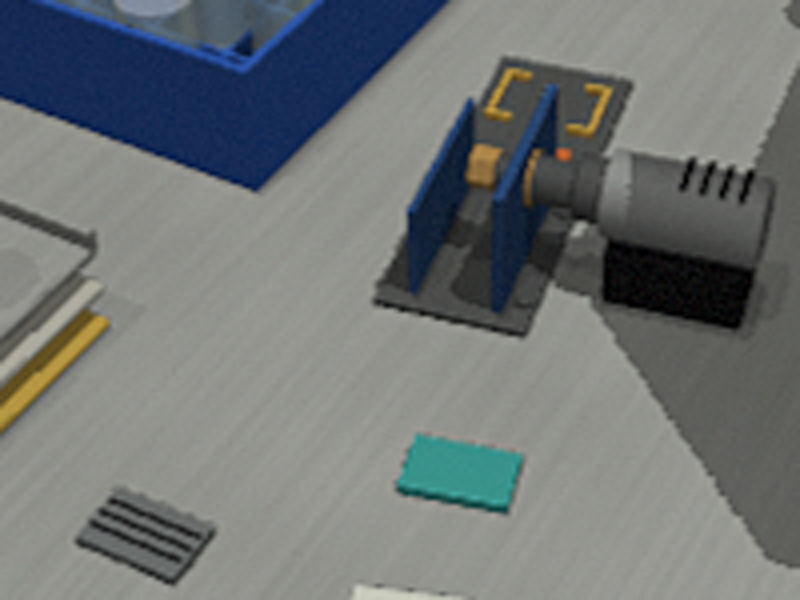

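```bash
python3 - <<'E'
from h import *
T=cv2.imread('pics/top0.png')[:,:,::-1];S=cv2.imread('pics/side0.png')[:,:,::-1]
def fit(W):
    C=np.cov(W.T);return W.mean(0).round(4), np.degrees(0.5*np.arctan2(2*C[0,1],C[0,0]-C[1,1])), np.sqrt(12*np.linalg.eigvalsh(C))
for n,im,(cx,cy) in (('top',T,(240,279)),('side',S,(292,346))):
    m=(im.min(2)>(165))
    for j,st,c,mm in blobs(m):
        if abs(c[0]-cx)<15 and abs(c[1]-cy)<15:
            pts=np.argwhere(mm)[:,::-1].astype(np.float32)
            W=np.array([plane(n,p,0.008)[:2] for p in pts]); print(n,st,c,fit(W),cv2.minAreaRect((W*1000).astype(np.float32)))
    hsv=cv2.cvtColor(np.ascontiguousarray(im),cv2.COLOR_RGB2HSV)
    m=(hsv[:,:,0]>18)&(hsv[:,:,0]<32)&(hsv[:,:,1]>110)&(hsv[:,:,2]>90)
    box=np.zeros_like(m); 
    if n=='top': box[195:240,355:400]=1
    else: box[200:228,300:350]=1
    m&=box
    pts=np.argwhere(m)[:,::-1]
    W=np.array([plane(n,p,0.012)[:2] for p in pts]); r=cv2.minAreaRect((W*1000).astype(np.float32)); print('seat',len(pts),W.mean(0),r)
    print(np.int32(cv2.boxPoints(cv2.minAreaRect(pts.astype(np.float32)))).tolist())
    # nut mark & head
    for nm,(h0,h1,s) in dict(brass=(10,22,120),red=(0,9,150)).items():
        m=(hsv[:,:,0]>=h0)&(hsv[:,:,0]<=h1)&(hsv[:,:,1]>s)&(hsv[:,:,2]>90)
        for j,st,c,mm in blobs(m,3):
            if (n=='top' and 300<c[0]<360 and 210<c[1]<260) or (n=='side' and 290<c[0]<340 and 215<c[1]<250): print(nm,st,c)
crop(S,280,190,390,280,7,'pics/s2.png')
E
```

```text
top [231 268  19  24 261] [239.73180077 279.36015326] (array([0.4443, 0.2396]), np.float64(17.44595902853909), array([0.03758216, 0.0626182 ])) ((444.47821044921875, 239.3583984375), (61.68836975097656, 38.03814697265625), 19.40811538696289)
seat 142 [ 0.58084702 -0.19308778] ((581.4334106445312, -193.41964721679688), (82.17350006103516, 57.58393859863281), 11.045710563659668)
[[362, 207], [379, 201], [388, 226], [371, 232]]
brass [324 224   9   7  51] [327.8627451  227.17647059]
brass [329 236   7   3   8] [331.75  236.875]
brass [336 239   3   3   6] [336.66666667 240.33333333]
side [274 336  34  20 467] [291.24197002 345.42398287] (array([0.4454, 0.2398]), np.float64(19.564685925854356), array([0.03960906, 0.06144912])) ((445.7693176269531, 239.58518981933594), (63.9404296875, 39.23075485229492), 19.6474666595459)
seat 101 [ 0.5817023  -0.18926794] ((581.5961303710938, -190.27313232421875), (80.19402313232422, 61.88036346435547), 11.665777206420898)
[[310, 218], [313, 205], [342, 211], [339, 224]]
brass [332 211  11  13  50] [337.92 217.2 ]
brass [307 226   8  10  61] [310.2295082  230.62295082]
brass [321 227   4  11  16] [322.3125 232.    ]
brass [329 227   4   3   9] [330.66666667 228.11111111]
```

View pics/s2.png

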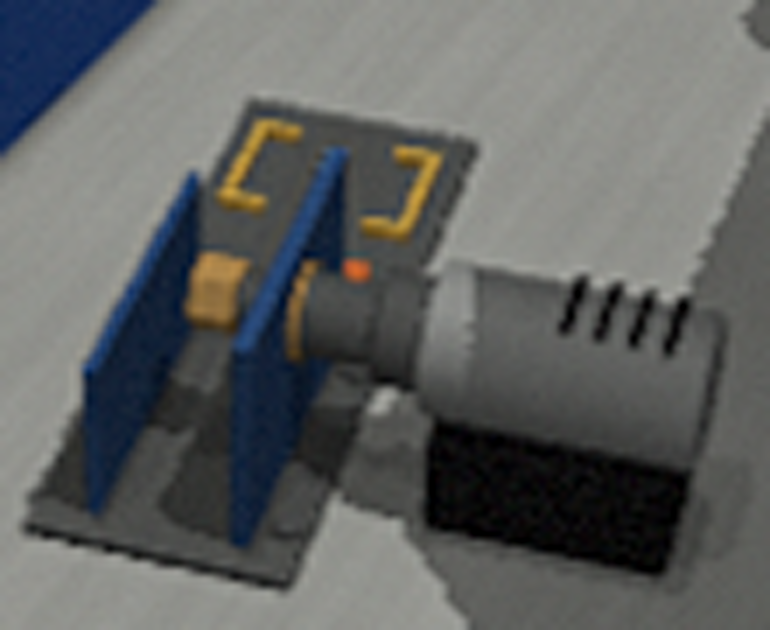

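```bash
python3 - <<'E'
from h import *
P=lambda x,y,z:plane('side',(280+x/7-.5+.5/7,190+y/7-.5+.5/7),z)
f=[P(340,150,.1),P(242,348,.1)];r=[P(193,173,.076),P(92,370,.076)]
b=[P(250,98,.006),P(477,147,.006),P(290,588,.006),P(25,525,.006)]
ang=lambda a,b:np.degrees(np.arctan2(*(b-a)[[0,1]]*np.array([-1,1])))
for a in (f,r,[b[0],b[3]],[b[1],b[2]]): print(np.round(a,4).tolist(),ang(a[0],a[1]),np.linalg.norm(a[0]-a[1]))
th=np.radians(11.4);R=np.array([[np.cos(th),-np.sin(th)],[np.sin(th),np.cos(th)]])
s=np.array([.5815,-.192]);o=s-R@[0,-.155];print('o',o)
for n in('top','side'):
  for p in ((-2,0,70),(-28,-60,100),(-28,60,100),(27,-60,76),(27,60,76),(-130,0,98)):
    x=np.append(o+R@(np.array(p[:2])/1000),p[2]/1000); print(n,p,x.round(4),proj(n,x).round(1))
print(tri((327.9,227.2),(310.2,230.6)))
E
```

```text
[[0.5353, -0.1023, 0.1], [0.5139, 0.0129, 0.1]] 10.528353393542313 0.11717507015913815
[[0.5908, -0.0924, 0.076], [0.5669, 0.0229, 0.076]] 11.745925778032746 0.11769604042439308
[[0.6404, -0.2315, 0.006], [0.5876, 0.0381, 0.006]] 11.069380079114609 0.27471598043840617
[[0.5414, -0.2461, 0.006], [0.4896, 0.0212, 0.006]] 10.95225292025621 0.27231448492326377
o [ 0.55086311 -0.04005797]
top (-2, 0, 70) [ 0.5489 -0.0405  0.07  ] [327.9 228.6]
top (-28, -60, 100) [ 0.5353 -0.1044  0.1   ] [350.8 227.6]
top (-28, 60, 100) [0.5116 0.0132 0.1   ] [311.1 240.9]
top (27, -60, 76) [ 0.5892 -0.0935  0.076 ] [343.9 212.6]
top (27, 60, 76) [0.5655 0.0241 0.076 ] [305.2 225.5]
top (-130, 0, 98) [ 0.4234 -0.0658  0.098 ] [343.1 267.7]
side (-2, 0, 70) [ 0.5489 -0.0405  0.07  ] [311.8 232. ]
side (-28, -60, 100) [ 0.5353 -0.1044  0.1   ] [328.5 210.6]
side (-28, 60, 100) [0.5116 0.0132 0.1   ] [314.9 239.7]
side (27, -60, 76) [ 0.5892 -0.0935  0.076 ] [307.9 214.2]
side (27, 60, 76) [0.5655 0.0241 0.076 ] [293.  242.9]
side (-130, 0, 98) [ 0.4234 -0.0658  0.098 ] [362.9 233. ]
(array([ 0.55296697, -0.0408057 ,  0.07250973]), np.float64(0.0012509428116313317))
```

```bash
cat >> h.py <<'E'
def plan(*tg):
    """targets (x,y,z,yaw of tool x); prints per-leg delta in tool axes (yaw held till leg's end)"""
    s=monitor.get_state(); p=np.array(s['eef_pos']); R=Ro.from_quat(s['tcp_rot']).as_matrix(); yaw=np.arctan2(R[1,0],R[0,0])
    print('t',round(s['time'],2),'p',p.round(4),'yaw',round(yaw,4),'tilt',R[:,2].round(3),'open',round(s['opening'],3),'F',np.round(s['contact_force'],1),'q6',round(s['qpos'][5],2))
    for t in tg:
        d=R.T@(np.array(t[:3])-p); print('d',d.round(4),'n',np.linalg.norm(d)/.04,'spin',round(-(t[3]-yaw),4))
        p=np.array(t[:3])
E
python3 -c "
from h import *
plan((.5,-.25,.24,.34),(.5,.1,.22,.34),(.445,.2397,.1,.34))"
```

```text
t 0.1 p [ 0.2508 -0.6261  0.241 ] yaw 0.3808 tilt [-0.     0.002 -1.   ] open 1.004 F [ 0.4 -0.   0.8] q6 -0.15
d [ 0.3711 -0.2565  0.0017] n 11.278342257508454 spin 0.0408
d [ 0.1301 -0.3249  0.0208] n 8.76427407147905 spin 0.0408
d [ 0.0008 -0.1499  0.1203] n 4.805016259077589 spin 0.0408
```

Request:
jog_arm:
  series:
    - [0.033, -0.023, 0, 0.005]
    - [0.033, -0.023, 0, 0.005]
    - [0.033, -0.023, 0, 0.005]
    - [0.033, -0.023, 0, 0.005]
    - [0.033, -0.023, 0, 0.005]
    - [0.033, -0.023, 0, 0.005]
    - [0.033, -0.023, 0, 0.005]
    - [0.033, -0.023, 0, 0.005]
  grip: 0.062
  grip_force: 40

```text
time: 0.77
eef_pos: [0.4321, -0.3561, 0.2347]
tcp_rot: [0.987, 0.161, -0.002, -0.004]
contact_force: [1.3, -0.0, 0.2]
opening: 0.729
```

```bash
python3 -c "
from h import *
plan((.5,-.25,.24,.34),(.5,.1,.22,.34),(.445,.2397,.1,.34))"
```

```text
t 0.77 p [ 0.4321 -0.3561  0.2347] yaw 0.3238 tilt [-0.006  0.008 -1.   ] open 0.729 F [ 1.3 -0.   0.2] q6 0.38
d [ 0.0981 -0.079  -0.0048] n 3.151536623901202 spin -0.0162
d [ 0.1114 -0.3316  0.0228] n 8.76427407147905 spin -0.0162
d [-0.0074 -0.1488  0.1214] n 4.80501625907759 spin -0.0162
```

Request:
jog_arm:
  series:
    - [0.032, -0.026, 0, 0]
    - [0.032, -0.026, 0, 0]
    - [0.028, -0.028, 0, 0]
    - [0.013, -0.038, 0.002, 0]
    - [0.013, -0.038, 0.002, 0]
    - [0.013, -0.038, 0.002, 0]
    - [0.013, -0.038, 0.002, 0]
    - [0.013, -0.038, 0.002, 0]

```text
time: 1.43
eef_pos: [0.4962, -0.0396, 0.224]
tcp_rot: [0.987, 0.161, -0.003, -0.006]
contact_force: [1.2, 0.6, 0.2]
opening: 0.725
```

```bash
python3 -c "
from h import *
plan((.5,.1,.22,.34),(.445,.2397,.1,.34))"
```

```text
t 1.43 p [ 0.4962 -0.0396  0.224 ] yaw 0.3232 tilt [-0.007  0.01  -1.   ] open 0.725 F [1.2 0.6 0.2] q6 0.96
d [ 0.048  -0.1311  0.0054] n 3.493286012563762 spin -0.0168
d [-0.0074 -0.1485  0.1218] n 4.805016259077591 spin -0.0168
```

Request:
jog_arm:
  series:
    - [0.013, -0.038, 0.001, -0.004]
    - [0.013, -0.038, 0.001, -0.004]
    - [0.012, -0.038, 0.001, -0.004]
    - [0.005, -0.036, 0.012, -0.004]
    - [0, -0.033, 0.02, 0]
    - [0, -0.03, 0.022, 0]
    - [0, -0.026, 0.022, 0]
    - [0, -0.015, 0.02, 0]

```text
time: 2.1
eef_pos: [0.4507, 0.2315, 0.1285]
tcp_rot: [0.985, 0.172, 0.003, -0.006]
contact_force: [-1.0, 0.7, -0.9]
opening: 0.726
```

```bash
python3 -c "
from h import *
plan((.445,.2397,.08,.34),(.445,.2397,.013,.34))"
```

```text
t 2.1 p [0.4507 0.2315 0.1285] yaw 0.3449 tilt [ 0.005  0.014 -1.   ] open 0.726 F [-1.   0.7 -0.9] q6 1.49
d [-0.003  -0.0091  0.0485] n 1.236863451717325 spin 0.0049
d [-0.0006  0.0008  0.067 ] n 1.6750000000000005 spin 0.0049
```

Request:
jog_arm:
  series:
    - [-0.002, -0.006, 0.025, 0.004]
    - [-0.001, -0.003, 0.025, 0]
    - [0, 0, 0, 0]
    - [0, 0, 0, 0]
    - [0, 0, 0, 0]
    - [0, 0, 0, 0]
    - [0, 0, 0, 0]
    - [0, 0, 0, 0]

```text
time: 2.77
eef_pos: [0.4409, 0.2424, 0.0752]
tcp_rot: [0.985, 0.172, 0.001, -0.006]
contact_force: [0.1, 0.6, -0.2]
opening: 0.725
```

```bash
python3 -c "
from h import *
plan((.445,.2397,.014,.34))
S=vision.read_camera('side');crop(S,210,240,370,360,5,'pics/s3.png')
T=vision.read_camera('top');crop(T,180,210,300,330,5,'pics/t3.png')"
```

```text
t 2.77 p [0.4409 0.2424 0.0752] yaw 0.3466 tilt [-0.001  0.012 -1.   ] open 0.725 F [ 0.1  0.6 -0.2] q6 1.51
d [0.0027 0.0047 0.0612] n 1.5348350084791234 spin 0.0066
```

View pics/s3.png

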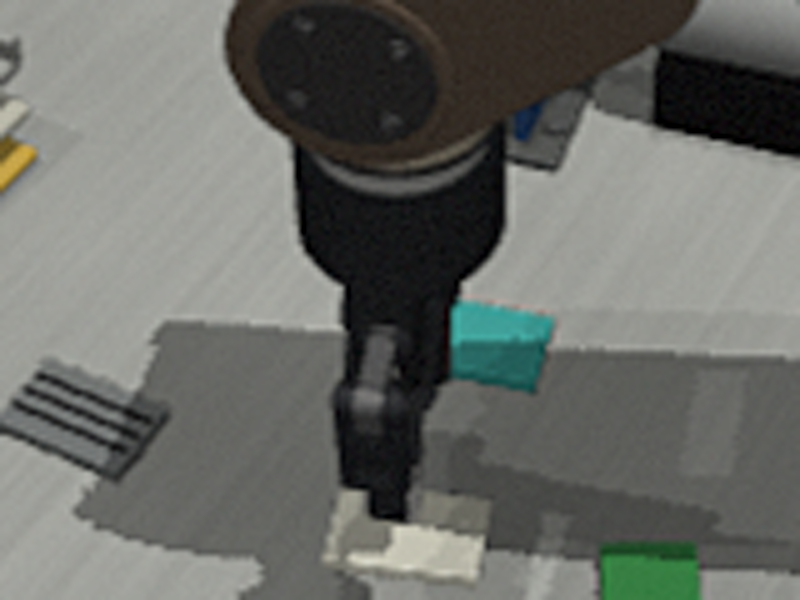

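The crop shows the gripper straight above the white pad, with the near finger at side (288,342) and the turquoise piece clear on the right. I'll correct the offset and go down.

Request:
jog_arm:
  series:
    - [0.0025, 0.004, 0.02, 0.006]
    - [0, 0, 0.02, 0]
    - [0, 0, 0.01, 0]
    - [0, 0, 0.004, 0]
    - [0, 0, 0, 0]
    - [0, 0, 0, 0]
    - [0, 0, 0, 0]
    - [0, 0, 0, 0]

```text
time: 3.53
eef_pos: [0.45, 0.241, 0.0253]
tcp_rot: [0.986, 0.169, 0.006, -0.007]
contact_force: [-0.0, -0.8, -0.2]
opening: 0.727
```

```bash
python3 -c "
from h import *
plan((.445,.2397,.013,.34))
S=vision.read_camera('side');crop(S,210,260,370,380,5,'pics/s4.png')"
```

```text
t 3.53 p [0.45   0.241  0.0253] yaw 0.3391 tilt [ 0.01   0.016 -1.   ] open 0.727 F [-0.  -0.8 -0.2] q6 1.51
d [-0.0053 -0.0003  0.0122] n 0.3340529090965027 spin -0.0009
```

View pics/s4.png

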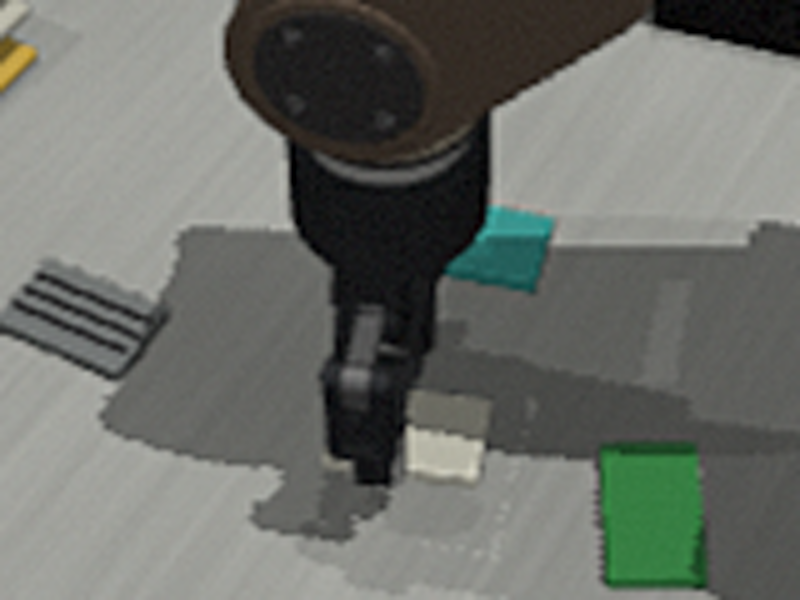

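Request:
jog_arm:
  series:
    - [-0.004, 0, 0, 0]
    - [-0.001, 0, 0.003, 0]
    - [0, 0, 0.003, 0]
    - [0, 0, 0.002, 0]
    - [0, 0, 0.002, 0]
    - [0, 0, 0.001, 0]
    - [0, 0, 0, 0]
    - [0, 0, 0, 0]

```text
time: 4.25
eef_pos: [0.4458, 0.2398, 0.0147]
tcp_rot: [0.986, 0.169, 0.008, -0.007]
contact_force: [-0.1, 0.1, 0.0]
opening: 0.73
```

```bash
python3 -c "
from h import *
plan((.445,.2397,.013,.34))"
```

```text
t 4.25 p [0.4458 0.2398 0.0147] yaw 0.3395 tilt [ 0.013  0.017 -1.   ] open 0.73 F [-0.1  0.1  0. ] q6 1.51
d [-0.0008 -0.0001  0.0017] n 0.046188974769730946 spin -0.0005
```

Request:
jog_arm:
  series:
    - [0, 0, 0.001, 0]
    - [0, 0, 0, 0]
    - [0, 0, 0, 0]
    - [0, 0, 0, 0]
    - [0, 0, 0, 0]
    - [0, 0, 0, 0]
    - [0, 0, 0, 0]
    - [0, 0, 0, 0]
  grip: 0.02
  grip_force: 40

```text
time: 4.92
eef_pos: [0.4463, 0.2399, 0.0139]
tcp_rot: [0.986, 0.169, 0.008, -0.007]
contact_force: [0.2, 1.2, 0.2]
opening: 0.447
```

```bash
python3 -c "
from h import *
plan((.445,.2397,.12,.34))
S=vision.read_camera('side');crop(S,210,260,370,380,5,'pics/s5.png')"
```

```text
t 4.92 p [0.4463 0.2399 0.0139] yaw 0.3395 tilt [ 0.014  0.017 -1.   ] open 0.447 F [0.2 1.2 0.2] q6 1.51
d [ 0.0007 -0.0014 -0.1061] n 2.6536375280868976 spin -0.0005
```

View pics/s5.png

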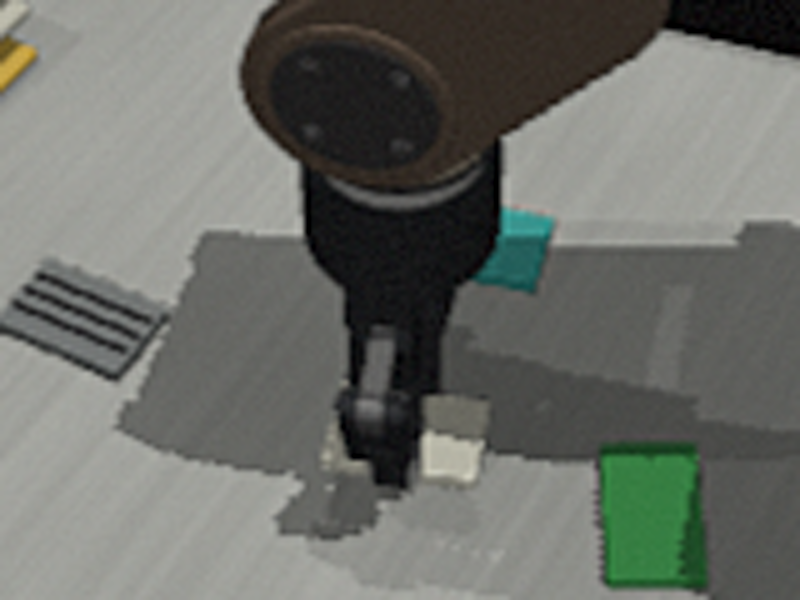

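Gripped at 38 mm opening, with the finger near mid-pad in the crop (395,440). I'll lift it.

Request:
jog_arm:
  series:
    - [0, 0, -0.01, 0]
    - [0, 0, -0.025, 0]
    - [0, 0, -0.035, 0]
    - [0, 0.01, -0.035, 0]
    - [0, 0.02, -0.03, 0.02]
    - [0.005, 0.035, -0.015, 0.02]
    - [0.005, 0.036, -0.01, 0.02]
    - [0.005, 0.036, 0, 0.02]

```text
time: 5.63
eef_pos: [0.4971, 0.1111, 0.1825]
tcp_rot: [0.991, 0.134, 0.006, -0.006]
contact_force: [1.0, -0.2, -0.1]
opening: 0.446
```

```bash
python3 -c "
from h import *
plan((.56,.0,.18,.194),(.5815,-.191,.16,.194))"
```

```text
t 5.63 p [0.4971 0.1111 0.1825] yaw 0.2682 tilt [ 0.01   0.014 -1.   ] open 0.446 F [ 1.  -0.2 -0.1] q6 1.31
d [0.0312 0.1238 0.0016] n 3.1918216204851038 spin 0.0742
d [-0.0301  0.1901  0.0175] n 4.831100418124218 spin 0.0742
```

Request:
jog_arm:
  series:
    - [0.009, 0.036, 0, 0.015]
    - [0.008, 0.036, 0, 0.015]
    - [0.006, 0.037, 0, 0.015]
    - [0.002, 0.038, 0.002, 0.01]
    - [-0.001, 0.038, 0.002, 0.01]
    - [-0.002, 0.036, 0.002, 0]
    - [-0.003, 0.03, 0.002, 0]
    - [-0.003, 0.02, 0.002, 0]

```text
time: 6.3
eef_pos: [0.5785, -0.1643, 0.1811]
tcp_rot: [0.995, 0.099, 0.013, -0.004]
contact_force: [0.3, 0.6, 0.0]
opening: 0.446
```

```bash
python3 -c "
from h import *
plan((.5815,-.191,.1,.194))"
```

```text
t 6.3 p [ 0.5785 -0.1643  0.1811] yaw 0.1984 tilt [ 0.026  0.011 -1.   ] open 0.446 F [0.3 0.6 0. ] q6 0.91
d [-0.0046  0.0272  0.0808] n 2.1353016219268874 spin 0.0044
```

Request:
jog_arm:
  series:
    - [-0.003, 0.014, 0.02, 0.004]
    - [-0.001, 0.008, 0.03, 0]
    - [0, 0.003, 0.02, 0]
    - [0, 0, 0.01, 0]
    - [0, 0, 0, 0]
    - [0, 0, 0, 0]
    - [0, 0, 0, 0]
    - [0, 0, 0, 0]

```text
time: 6.97
eef_pos: [0.5834, -0.1972, 0.1058]
tcp_rot: [0.995, 0.093, 0.017, -0.001]
contact_force: [-0.1, 0.4, -0.5]
opening: 0.449
```

```bash
python3 -c "
from h import *
plan((.5815,-.191,.03,.194))
S=vision.read_camera('side');crop(S,270,150,390,240,6,'pics/s6.png')
T=vision.read_camera('top');crop(T,320,160,420,260,6,'pics/t6.png')"
```

```text
t 6.97 p [ 0.5834 -0.1972  0.1058] yaw 0.1871 tilt [ 0.034  0.005 -0.999] open 0.449 F [-0.1  0.4 -0.5] q6 0.87
d [-0.0033 -0.0065  0.0757] n 1.9021711558304164 spin -0.0069
```

View pics/s6.png

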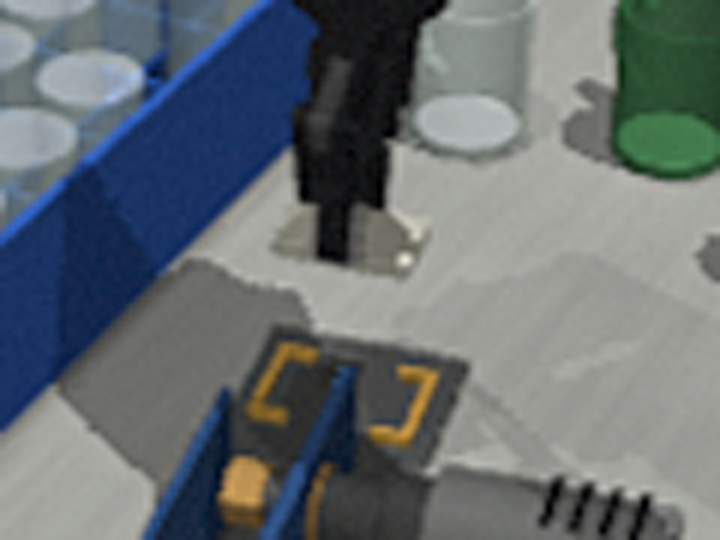

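View pics/t6.png

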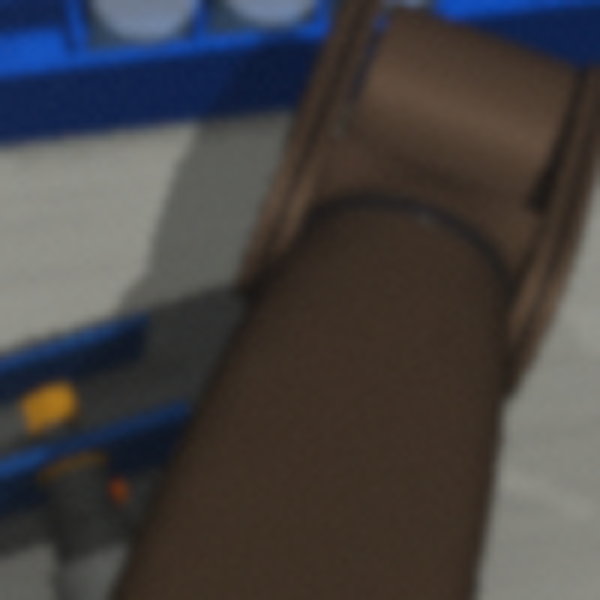

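```bash
python3 -c "
from h import *
plan((.5815,-.191,.03,.194))
S=vision.read_camera('side');crop(np.clip(S*1.3,0,255).astype(np.uint8),305,170,355,207,16,'pics/s7.png')
s=monitor.get_state();p=s['eef_pos'];R=Ro.from_quat(s['tcp_rot']).as_matrix()
# expected bottom corners if pad centred on TCP, bottom 13.9mm ahead
for dx in(-.032,.032):
  for dy in(-.02,.02):
    for dz in (.0059,.0139):
      u=proj('side',p+R@[dx,dy,dz]);print(dx,dy,dz,((u-[305,170]+.5)*16).round(0))
"
```

```text
t 7.07 p [ 0.5837 -0.1973  0.1061] yaw 0.1872 tilt [ 0.034  0.005 -0.999] open 0.451 F [ 0.4 -0.5 -0.7] q6 0.87
d [-0.0036 -0.0068  0.076 ] n 1.9106833608265867 spin -0.0068
-0.032 -0.02 0.0059 [526. 393.]
-0.032 -0.02 0.0139 [522. 432.]
-0.032 0.02 0.0059 [587. 267.]
-0.032 0.02 0.0139 [583. 305.]
0.032 -0.02 0.0059 [162. 315.]
0.032 -0.02 0.0139 [160. 354.]
0.032 0.02 0.0059 [231. 192.]
0.032 0.02 0.0139 [229. 231.]
```

View pics/s7.png

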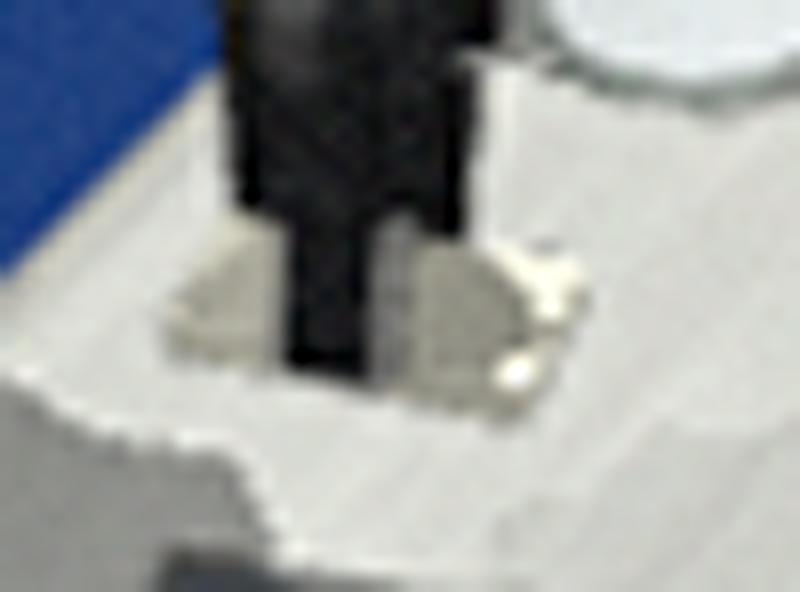

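Pad corners in the crop are (165,360) and (520,420). With the pad centred on the TCP they should be (160,354) and (522,432), so it sits centred in the grip. I'll lower it to just above the lips.

Request:
jog_arm:
  series:
    - [-0.003, -0.005, 0.015, -0.006]
    - [-0.001, 0, 0.02, 0]
    - [-0.001, 0, 0.015, 0]
    - [0, 0, 0.01, 0]
    - [0, 0, 0.005, 0]
    - [0, 0, 0, 0]
    - [0, 0, 0, 0]
    - [0, 0, 0, 0]

```text
time: 7.78
eef_pos: [0.585, -0.1938, 0.0459]
tcp_rot: [0.995, 0.098, 0.023, 0.003]
contact_force: [-0.5, -0.4, 0.2]
opening: 0.447
```

```bash
python3 -c "
from h import *
plan((.5815,-.1915,.023,.194))
S=vision.read_camera('side');crop(np.clip(S*1.3,0,255).astype(np.uint8),300,185,360,230,13,'pics/s8.png')
"
```

```text
t 7.78 p [ 0.585  -0.1938  0.0459] yaw 0.1962 tilt [ 0.046 -0.001 -0.999] open 0.447 F [-0.5 -0.4  0.2] q6 0.87
d [-0.004  -0.0032  0.0227] n 0.5811846314918778 spin 0.0022
```

View pics/s8.png

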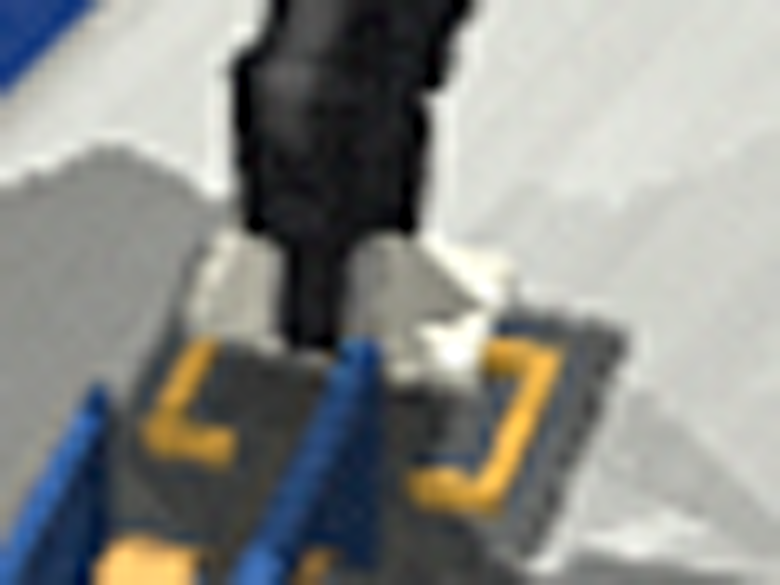

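Request:
jog_arm:
  series:
    - [-0.003, -0.002, 0, 0.001]
    - [-0.001, -0.001, 0.003, 0]
    - [0, 0, 0.003, 0]
    - [0, 0, 0.003, 0]
    - [0, 0, 0.003, 0]
    - [0, 0, 0, 0]
    - [0, 0, 0, 0]
    - [0, 0, 0, 0]

```text
time: 8.5
eef_pos: [0.5822, -0.1924, 0.0353]
tcp_rot: [0.995, 0.097, 0.025, 0.004]
contact_force: [-0.1, -0.4, -0.9]
opening: 0.45
```

```bash
python3 -c "
from h import *
plan((.581,-.1915,.0215,.194))
S=vision.read_camera('side');crop(np.clip(S*1.3,0,255).astype(np.uint8),300,185,360,230,13,'pics/s9.png')
"
```

```text
t 8.5 p [ 0.5822 -0.1924  0.0353] yaw 0.1952 tilt [ 0.05  -0.003 -0.999] open 0.45 F [-0.1 -0.4 -0.9] q6 0.87
d [-0.0017 -0.0013  0.0137] n 0.3465696222053156 spin 0.0012
```

View pics/s9.png

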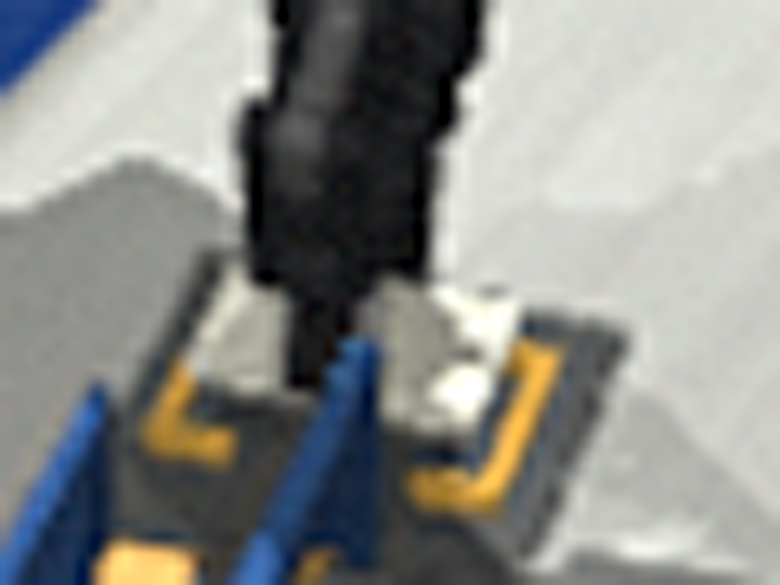

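Request:
jog_arm:
  series:
    - [-0.001, -0.001, 0.002, 0]
    - [-0.0005, 0, 0.003, 0]
    - [-0.0005, 0, 0.003, 0]
    - [0, 0, 0.002, 0]
    - [0, 0, 0.001, 0]
    - [0, 0, 0, 0]
    - [0, 0, 0, 0]
    - [0, 0, 0, 0]

```text
time: 9.22
eef_pos: [0.5805, -0.1918, 0.0229]
tcp_rot: [0.995, 0.097, 0.025, 0.004]
contact_force: [-0.7, 0.1, -0.5]
opening: 0.444
```

```bash
python3 -c "
from h import *
plan((.581,-.1915,.0215,.194))
S=vision.read_camera('side');crop(np.clip(S*1.3,0,255).astype(np.uint8),300,185,360,230,13,'pics/s10.png')
"
```

```text
t 9.22 p [ 0.5805 -0.1918  0.0229] yaw 0.1951 tilt [ 0.05  -0.004 -0.999] open 0.444 F [-0.7  0.1 -0.5] q6 0.86
d [ 0.0005 -0.0003  0.0014] n 0.0377396770163764 spin 0.0011
```

View pics/s10.png

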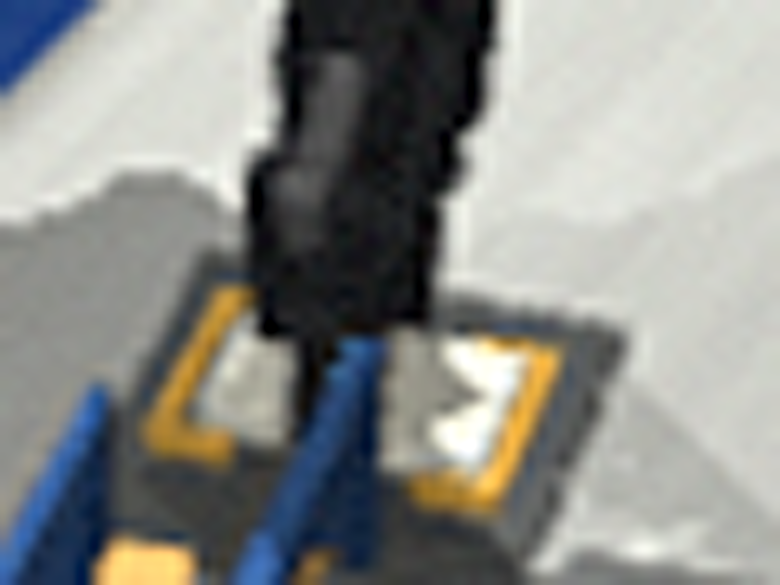

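The white pad sits inside the yellow lips on all sides in the crop (200–520, 330–470). I'll lower it 1 mm and release.

Request:
jog_arm:
  series:
    - [0, 0, 0.0015, 0]
    - [0, 0, 0, 0]
    - [0, 0, 0, 0]
    - [0, 0, 0, 0]
    - [0, 0, 0, 0]
    - [0, 0, 0, 0]
    - [0, 0, 0, 0]
    - [0, 0, 0, 0]

```text
time: 9.93
eef_pos: [0.581, -0.1921, 0.0219]
tcp_rot: [0.995, 0.097, 0.025, 0.005]
contact_force: [-1.4, 0.4, 0.1]
opening: 0.444
```

Request:
jog_arm:
  series:
    - [0, 0, 0, 0]
    - [0, 0, 0, 0]
    - [0, 0, 0, 0]
    - [0, 0, 0, 0]
    - [0, 0, 0, 0]
    - [0, 0, -0.005, 0]
    - [0, 0, -0.015, 0]
    - [0, 0, -0.03, 0]
  grip: 0.056

```text
time: 10.6
eef_pos: [0.5741, -0.1897, 0.0666]
tcp_rot: [0.995, 0.097, 0.02, 0.001]
contact_force: [-0.2, -0.2, -0.3]
opening: 0.651
```

Request:
jog_arm:
  series:
    - [0, 0, -0.035, 0]
    - [0, 0, -0.035, 0]
    - [0, 0, -0.03, 0]
    - [0, 0, -0.02, 0]
    - [0, 0, 0, 0]
    - [0, 0, 0, 0]
    - [0, 0, 0, 0]
    - [0, 0, 0, 0]

```text
time: 11.27
eef_pos: [0.5702, -0.1905, 0.1992]
tcp_rot: [0.995, 0.097, 0.024, 0.003]
contact_force: [0.3, 0.6, 0.0]
opening: 0.657
```

```bash
python3 -c "
from h import *
plan((.55,-.04,.19,.194))
S=vision.read_camera('side');crop(np.clip(S*1.3,0,255).astype(np.uint8),280,185,380,260,8,'pics/s11.png')
"
```

```text
t 11.27 p [ 0.5702 -0.1905  0.1992] yaw 0.195 tilt [ 0.047 -0.002 -0.999] open 0.657 F [0.3 0.6 0. ] q6 0.87
d [ 0.0089 -0.1517  0.0079] n 3.803904247846711 spin 0.001
```

View pics/s11.png

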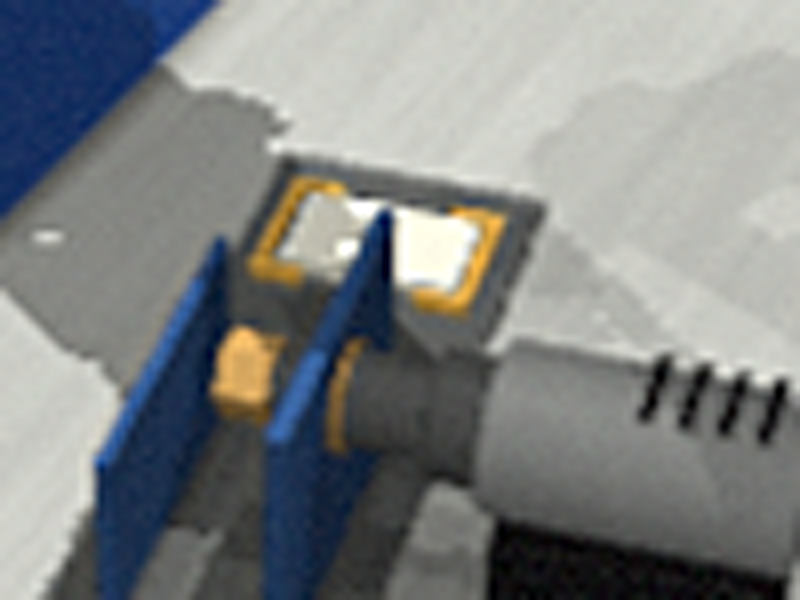

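Pad lies flat inside the lips at crop (280–480, 200–290). Next I'll move above the bolt head.

Request:
jog_arm:
  series:
    - [0.002, -0.03, 0, 0]
    - [0.002, -0.036, 0, 0]
    - [0.002, -0.036, 0, 0]
    - [0.002, -0.025, 0.005, 0]
    - [0.001, -0.01, 0.01, 0]
    - [0, 0, 0.01, 0]
    - [0, 0, 0, 0]
    - [0, 0, 0, 0]

```text
time: 11.98
eef_pos: [0.5472, -0.05, 0.1572]
tcp_rot: [0.995, 0.095, 0.013, -0.001]
contact_force: [-0.4, -0.0, 0.6]
opening: 0.655
```

```bash
python3 -c "
from h import *
plan((.5515,-.04,.135,.194))
"
```

```text
t 11.98 p [ 0.5472 -0.05    0.1572] yaw 0.1909 tilt [ 0.026  0.004 -1.   ] open 0.655 F [-0.4 -0.   0.6] q6 1.09
d [ 0.0056 -0.0091  0.0224] n 0.6187525351909932 spin -0.0031
```

Request:
jog_arm:
  series:
    - [0.003, -0.006, 0, -0.003]
    - [0.001, -0.002, 0.004, 0]
    - [0.001, 0, 0.005, 0]
    - [0, 0, 0.005, 0]
    - [0, 0, 0.004, 0]
    - [0, 0, 0, 0]
    - [0, 0, 0, 0]
    - [0, 0, 0, 0]

```text
time: 12.65
eef_pos: [0.5526, -0.0455, 0.1369]
tcp_rot: [0.996, 0.094, 0.013, -0.0]
contact_force: [-0.2, 0.4, -1.0]
opening: 0.654
```

```bash
python3 -c "
from h import *
plan((.5515,-.04,.11,.194))
S=vision.read_camera('side');crop(np.clip(S*1.3,0,255).astype(np.uint8),270,170,370,270-25,8,'pics/s12.png')
T=vision.read_camera('top');crop(np.clip(T*1.3,0,255).astype(np.uint8),290,190,370,250,8,'pics/t12.png')
"
```

```text
t 12.65 p [ 0.5526 -0.0455  0.1369] yaw 0.1877 tilt [ 0.025  0.003 -1.   ] open 0.654 F [-0.2  0.4 -1. ] q6 1.11
d [-0.0008 -0.0057  0.0269] n 0.6865819353022427 spin -0.0063
```

View pics/s12.png

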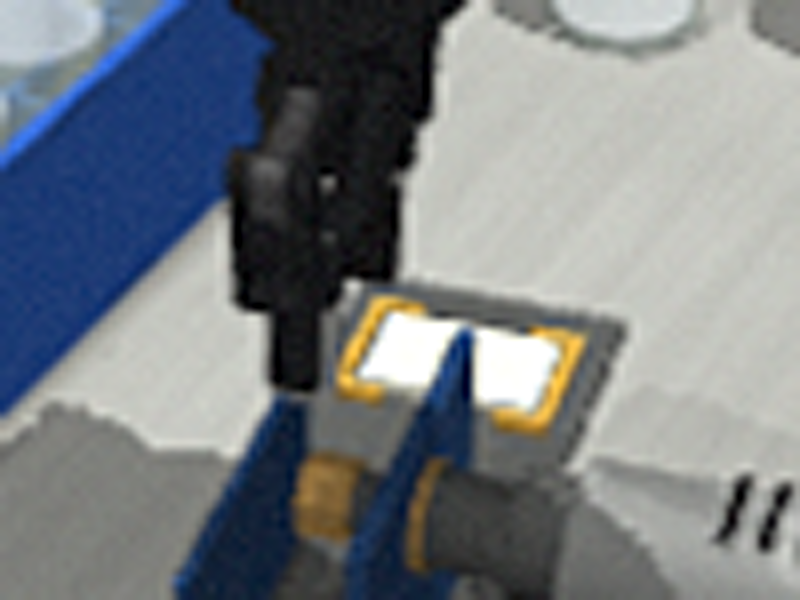

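The side crop shows the fingers above the gap with the tip at (295,385), the head at (330,495), and the rear plate's top end at (290,400). I'll correct y and descend in stages.

Request:
jog_arm:
  series:
    - [0, -0.004, 0.002, -0.005]
    - [0, -0.002, 0.006, 0]
    - [-0.0005, 0, 0.007, 0]
    - [-0.0005, 0, 0.006, 0]
    - [0, 0, 0.003, 0]
    - [0, 0, 0, 0]
    - [0, 0, 0, 0]
    - [0, 0, 0, 0]

```text
time: 13.42
eef_pos: [0.5508, -0.0386, 0.1104]
tcp_rot: [0.995, 0.097, 0.013, -0.0]
contact_force: [0.2, 0.9, -0.3]
opening: 0.652
```

```bash
python3 -c "
from h import *
plan((.552,-.04,.067,.194))
S=vision.read_camera('side');crop(np.clip(S*1.3,0,255).astype(np.uint8),270,170,370,270-25,8,'pics/s13.png')
"
```

```text
t 13.42 p [ 0.5508 -0.0386  0.1104] yaw 0.194 tilt [ 0.025  0.003 -1.   ] open 0.652 F [ 0.2  0.9 -0.3] q6 1.11
d [-0.0002  0.0015  0.0434] n 1.0863611248302119 spin -0.0
```

View pics/s13.png

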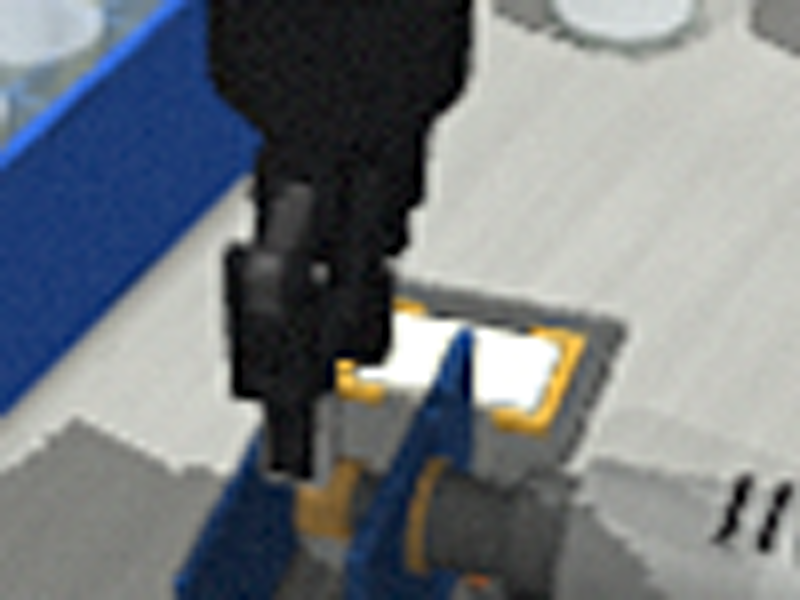

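Request:
jog_arm:
  series:
    - [0, 0.001, 0.004, 0]
    - [0, 0, 0.005, 0]
    - [0, 0, 0.005, 0]
    - [0, 0, 0.004, 0]
    - [0, 0, 0.002, 0]
    - [0, 0, 0, 0]
    - [0, 0, 0, 0]
    - [0, 0, 0, 0]

```text
time: 14.13
eef_pos: [0.552, -0.04, 0.0887]
tcp_rot: [0.995, 0.097, 0.013, 0.0]
contact_force: [-0.8, 0.9, 0.4]
opening: 0.664
```

```bash
python3 -c "
from h import *
plan((.552,-.04,.067,.194))
S=vision.read_camera('side');crop(np.clip(S*1.3,0,255).astype(np.uint8),270,180,350,240,10,'pics/s14.png')
"
```

```text
t 14.13 p [ 0.552  -0.04    0.0887] yaw 0.1936 tilt [ 0.026  0.002 -1.   ] open 0.664 F [-0.8  0.9  0.4] q6 1.11
d [-0.0005 -0.0001  0.0216] n 0.5413334848422395 spin -0.0004
```

View pics/s14.png

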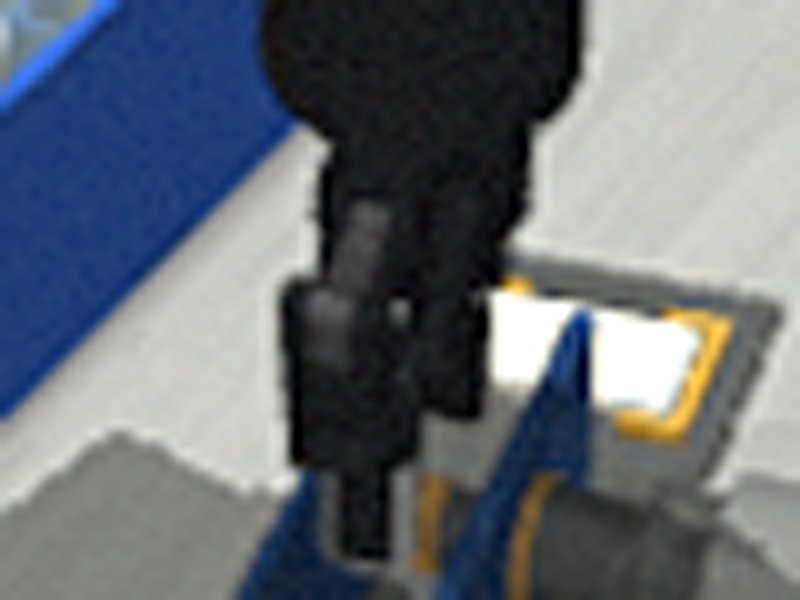

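Request:
jog_arm:
  series:
    - [0, 0, 0.004, 0]
    - [0, 0, 0.005, 0]
    - [0, 0, 0.005, 0]
    - [0, 0, 0.004, 0]
    - [0, 0, 0.002, 0]
    - [0, 0, 0, 0]
    - [0, 0, 0, 0]
    - [0, 0, 0, 0]

```text
time: 14.85
eef_pos: [0.5527, -0.0399, 0.0666]
tcp_rot: [0.995, 0.097, 0.013, 0.0]
contact_force: [-0.6, 0.7, -0.9]
opening: 0.656
```

```bash
python3 -c "
from h import *
plan((.552,-.04,.067,.194))
S=vision.read_camera('side');crop(np.clip(S*1.3,0,255).astype(np.uint8),270,190,350,250,10,'pics/s15.png')
"
```

```text
t 14.85 p [ 0.5527 -0.0399  0.0666] yaw 0.1938 tilt [ 0.027  0.002 -1.   ] open 0.656 F [-0.6  0.7 -0.9] q6 1.11
d [-0.0007 -0.     -0.0004] n 0.020332377430096613 spin -0.0002
```

View pics/s15.png

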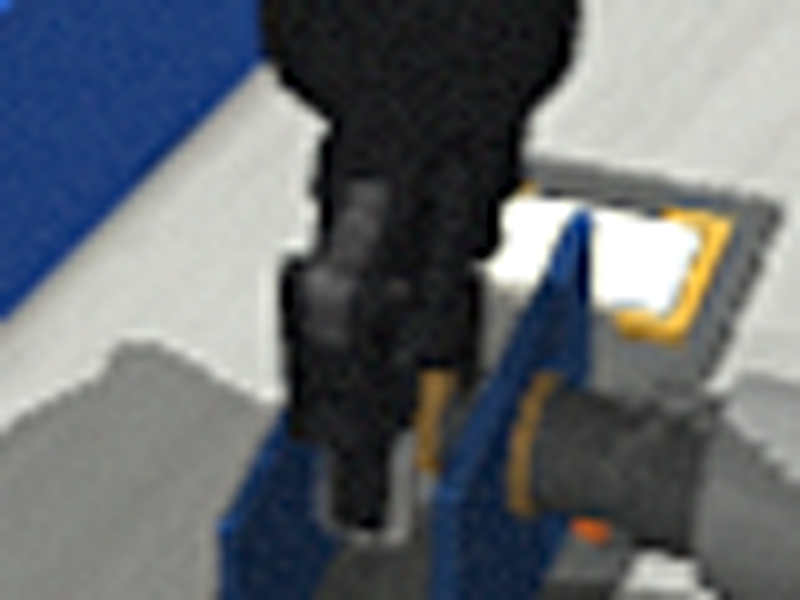

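Request:
jog_arm:
  series:
    - [0, 0, 0, 0]
    - [0, 0, 0, 0]
    - [0, 0, 0, 0]
    - [0, 0, 0, 0]
    - [0, 0, 0, 0]
    - [0, 0, 0, 0]
    - [0, 0, 0, 0]
    - [0, 0, 0, 0]
  grip: 0.0
  grip_force: 80

```text
time: 15.57
eef_pos: [0.5533, -0.0412, 0.0677]
tcp_rot: [0.995, 0.097, 0.014, 0.001]
contact_force: [-0.1, -0.1, -0.7]
opening: 0.281
```

```bash
python3 -c "
from h import *
plan((.552,-.04,.067,.194));print(monitor.get_state()['opening']*85.4)
S=vision.read_camera('side');crop(np.clip(S*1.3,0,255).astype(np.uint8),270,190,350,250,10,'pics/s16.png')
"
```

```text
t 15.57 p [ 0.5533 -0.0412  0.0677] yaw 0.1937 tilt [ 0.028 -0.    -1.   ] open 0.281 F [-0.1 -0.1 -0.7] q6 1.11
d [-0.0011 -0.0014  0.0007] n 0.047722966367533176 spin -0.0003
24.031568299697994
```

View pics/s16.png

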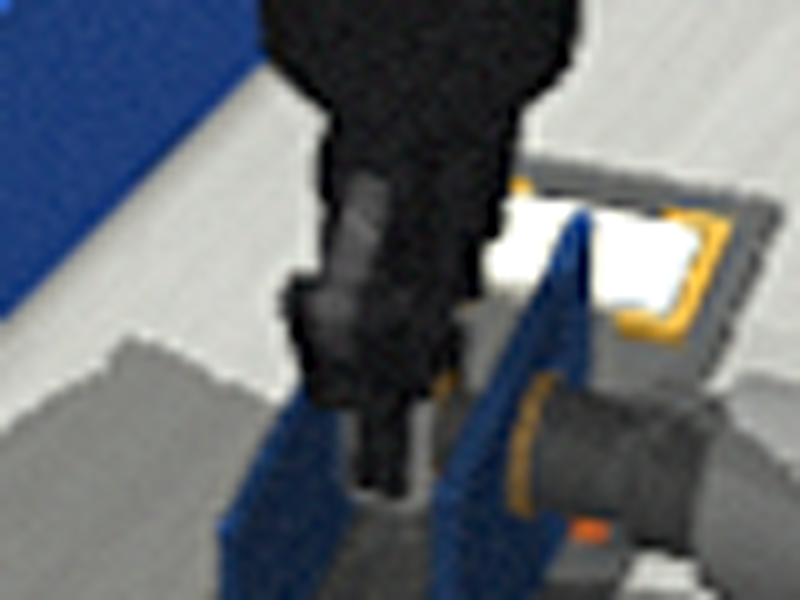

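Opening is 24.0 mm, the head's across-flats size, so the jaws are on the flats. Now I'll hold while the nut runs up.

Request:
jog_arm:
  series:
    - [0, 0, 0, 0]
    - [0, 0, 0, 0]
    - [0, 0, 0, 0]
    - [0, 0, 0, 0]
    - [0, 0, 0, 0]
    - [0, 0, 0, 0]
    - [0, 0, 0, 0]
    - [0, 0, 0, 0]

```text
time: 16.28
eef_pos: [0.5533, -0.0412, 0.0677]
tcp_rot: [0.995, 0.097, 0.014, 0.001]
contact_force: [-0.1, -0.9, -0.8]
opening: 0.282
```

Request:
jog_arm:
  series:
    - [0, 0, 0, 0]
    - [0, 0, 0, 0]
    - [0, 0, 0, 0]
    - [0, 0, 0, 0]
    - [0, 0, 0, 0]
    - [0, 0, 0, 0]
    - [0, 0, 0, 0]
    - [0, 0, 0, 0]

```text
time: 16.95
eef_pos: [0.5533, -0.0412, 0.0677]
tcp_rot: [0.995, 0.097, 0.014, 0.001]
contact_force: [-0.3, -1.0, -1.1]
opening: 0.277
```

Request:
jog_arm:
  series:
    - [0, 0, 0, 0]
    - [0, 0, 0, 0]
    - [0, 0, 0, 0]
    - [0, 0, 0, 0]
    - [0, 0, 0, 0]
    - [0, 0, 0, 0]
    - [0, 0, 0, 0]
    - [0, 0, 0, 0]

```text
time: 17.62
eef_pos: [0.5533, -0.0412, 0.0677]
tcp_rot: [0.995, 0.097, 0.014, 0.001]
contact_force: [-0.2, -0.2, -0.6]
opening: 0.276
```

```bash
python3 -c "
from h import *
plan((.552,-.04,.067,.194));s=monitor.get_state();print(s['opening']*85.4,s['wrist_torque'])
S=vision.read_camera('side');crop(np.clip(S*1.3,0,255).astype(np.uint8),270,190,350,250,10,'pics/s17.png')
"
```

```text
t 17.62 p [ 0.5533 -0.0412  0.0677] yaw 0.1937 tilt [ 0.028 -0.    -1.   ] open 0.276 F [-0.2 -0.2 -0.6] q6 1.11
d [-0.0011 -0.0015  0.0006] n 0.04797536718633986 spin -0.0003
23.593731291403778 [-0.11248237  0.05281158 -0.02313326]
```

View pics/s17.png

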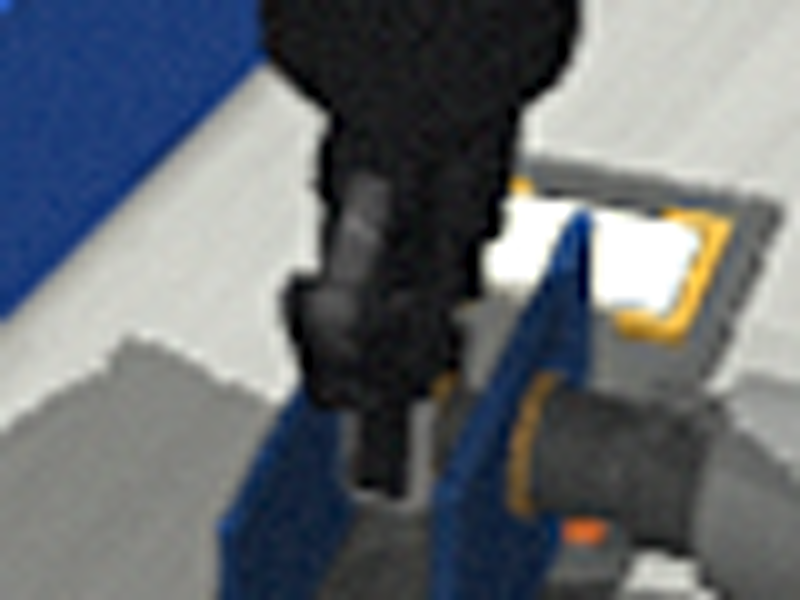

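Request:
jog_arm:
  series:
    - [0, 0, 0, 0]
    - [0, 0, 0, 0]
    - [0, 0, 0, 0]
    - [0, 0, 0, 0]
    - [0, 0, 0, 0]
    - [0, 0, 0, 0]
    - [0, 0, 0, 0]
    - [0, 0, 0, 0]

```text
time: 18.33
eef_pos: [0.5533, -0.0412, 0.0676]
tcp_rot: [0.995, 0.097, 0.014, 0.001]
contact_force: [0.3, -1.1, -0.2]
opening: 0.274
```

Request:
jog_arm:
  series:
    - [0, 0, 0, 0]
    - [0, 0, 0, 0]
    - [0, 0, 0, 0]
    - [0, 0, 0, 0]
    - [0, 0, 0, 0]
    - [0, 0, 0, 0]
    - [0, 0, 0, 0]
    - [0, 0, 0, 0]

```text
time: 19.0
eef_pos: [0.5533, -0.0412, 0.0677]
tcp_rot: [0.995, 0.097, 0.014, 0.001]
contact_force: [0.3, -0.5, -0.5]
opening: 0.28
```

Request:
jog_arm:
  series:
    - [0, 0, 0, 0]
    - [0, 0, 0, 0]
    - [0, 0, 0, 0]
    - [0, 0, 0, 0]
    - [0, 0, 0, 0]
    - [0, 0, 0, 0]
    - [0, 0, 0, 0]
    - [0, 0, 0, 0]

```text
time: 19.67
eef_pos: [0.5533, -0.0412, 0.0677]
tcp_rot: [0.995, 0.097, 0.014, 0.001]
contact_force: [0.2, -0.6, -0.2]
opening: 0.28
```

Request:
jog_arm:
  series:
    - [0, 0, 0, 0]
    - [0, 0, 0, 0]
    - [0, 0, 0, 0]
    - [0, 0, 0, 0]
    - [0, 0, 0, 0]
    - [0, 0, 0, 0]
    - [0, 0, 0, 0]
    - [0, 0, 0, 0]

```text
time: 20.33
eef_pos: [0.5533, -0.0412, 0.0677]
tcp_rot: [0.995, 0.096, 0.014, 0.001]
contact_force: [0.6, -1.0, -0.1]
opening: 0.281
```

```bash
cat > m.py <<'E'
from h import *
plan();s=monitor.get_state();print(s['opening']*85.4,s['wrist_torque'])
S=vision.read_camera('side')
h=cv2.cvtColor(S,cv2.COLOR_RGB2HSV);m=((h[:,:,0]<11)&(h[:,:,1]>140)&(h[:,:,2]>80))
w=np.zeros_like(m);w[215:260,318:345]=1
ys,xs=np.nonzero(m&w);print('mark',len(xs),xs.mean() if len(xs) else 0,ys.mean() if len(xs) else 0)
crop(np.clip(S*1.3,0,255).astype(np.uint8),270,190,350,250,10,'pics/m%.0f.png'%(s['time']*100))
E
python3 m.py
```

```text
t 20.33 p [ 0.5533 -0.0412  0.0677] yaw 0.1932 tilt [ 0.028  0.    -1.   ] open 0.281 F [ 0.6 -1.  -0.1] q6 1.11
23.994075215987582 [0.01829538 0.0697825  0.00839982]
mark 7 327.85714285714283 241.85714285714286
```

Plenty of time left, so I'll hold longer and compare the mark's position.

Request:
jog_arm:
  series:
    - [0, 0, 0, 0]
    - [0, 0, 0, 0]
    - [0, 0, 0, 0]
    - [0, 0, 0, 0]
    - [0, 0, 0, 0]
    - [0, 0, 0, 0]
    - [0, 0, 0, 0]
    - [0, 0, 0, 0]

```text
time: 21.05
eef_pos: [0.5533, -0.0412, 0.0677]
tcp_rot: [0.995, 0.096, 0.014, 0.001]
contact_force: [-1.2, -0.3, -0.8]
opening: 0.274
```

Request:
jog_arm:
  series:
    - [0, 0, 0, 0]
    - [0, 0, 0, 0]
    - [0, 0, 0, 0]
    - [0, 0, 0, 0]
    - [0, 0, 0, 0]
    - [0, 0, 0, 0]
    - [0, 0, 0, 0]
    - [0, 0, 0, 0]

```text
time: 21.72
eef_pos: [0.5533, -0.0412, 0.0677]
tcp_rot: [0.995, 0.096, 0.014, 0.001]
contact_force: [-1.1, -1.5, -0.4]
opening: 0.278
```

```bash
python3 m.py; ls pics|grep ^m
```

```text
t 21.72 p [ 0.5533 -0.0412  0.0677] yaw 0.1932 tilt [ 0.028  0.    -1.   ] open 0.278 F [-1.1 -1.5 -0.4] q6 1.11
23.73492680411264 [-0.02927428  0.02189333 -0.01510978]
mark 9 327.8888888888889 241.88888888888889
m2033.png
m2172.png
```

Request:
jog_arm:
  series:
    - [0, 0, 0, 0]
    - [0, 0, 0, 0]
    - [0, 0, 0, 0]
    - [0, 0, 0, 0]
    - [0, 0, 0, 0]
    - [0, 0, 0, 0]
    - [0, 0, 0, 0]
    - [0, 0, 0, 0]

```text
time: 22.43
eef_pos: [0.5533, -0.0412, 0.0677]
tcp_rot: [0.995, 0.096, 0.014, 0.001]
contact_force: [0.8, -1.5, -0.2]
opening: 0.279
```

Request:
jog_arm:
  series:
    - [0, 0, 0, 0]
    - [0, 0, 0, 0]
    - [0, 0, 0, 0]
    - [0, 0, 0, 0]
    - [0, 0, 0, 0]
    - [0, 0, 0, 0]
    - [0, 0, 0, 0]
    - [0, 0, 0, 0]

```text
time: 23.1
eef_pos: [0.5533, -0.0412, 0.0677]
tcp_rot: [0.995, 0.096, 0.014, 0.001]
contact_force: [0.5, -2.5, -0.3]
opening: 0.277
```

```bash
python3 m.py; ls pics|grep ^m
```

```text
t 23.1 p [ 0.5533 -0.0412  0.0677] yaw 0.1931 tilt [ 0.028  0.    -1.   ] open 0.277 F [ 0.5 -2.5 -0.3] q6 1.11
23.637352178539114 [-0.00057488  0.07378975 -0.07427179]
mark 7 327.7142857142857 241.71428571428572
m2033.png
m2172.png
m2310.png
```

```bash
python3 - <<'E'
from h import *
th=.194;R=np.array([[np.cos(th),-np.sin(th)],[np.sin(th),np.cos(th)]]);o=np.array([.5523,-.0396])
def pt(x,r,a): 
    q=o+R@[x,-r*np.sin(a)]; return [q[0],q[1],.07+r*np.cos(a)]
# x offset of the mark guessed from t=0 (top): px (280+357/7, 190+270/7)
for x in(-.045,-.05,-.055):
  for r in(.016,.019): print(x,r,[proj('side',pt(x,r,a)).round(1).tolist() for a in (0,2.8,3.0,3.2,3.4,3.6,3.8,4.0)])
def orange(fn):
    im=cv2.imread(fn);h=cv2.cvtColor(im,cv2.COLOR_BGR2HSV);m=(h[:,:,0]<11)&(h[:,:,1]>150)&(h[:,:,2]>100);m[:, :500]=0;m[:, 640:]=0
    ys,xs=np.nonzero(m);return fn,len(xs),270+xs.mean()/10,190+ys.mean()/10
for f in('s15','s16','s17','m2033','m2172','m2310'): print(orange(f'pics/{f}.png'))
E
```

```text
-0.045 0.016 [[327.9, 230.2], [328.2, 238.6], [327.8, 239.6], [327.5, 240.4], [327.1, 241.0], [326.8, 241.4], [326.6, 241.6], [326.3, 241.5]]
-0.045 0.019 [[328.0, 229.3], [328.3, 239.2], [327.8, 240.4], [327.4, 241.4], [327.0, 242.1], [326.7, 242.6], [326.3, 242.8], [326.0, 242.7]]
-0.05 0.016 [[329.9, 230.6], [330.1, 239.0], [329.8, 240.0], [329.4, 240.8], [329.1, 241.4], [328.8, 241.8], [328.5, 242.0], [328.3, 241.9]]
-0.05 0.019 [[329.9, 229.7], [330.2, 239.6], [329.8, 240.8], [329.4, 241.7], [329.0, 242.5], [328.6, 243.0], [328.3, 243.2], [328.0, 243.1]]
-0.055 0.016 [[331.9, 231.0], [332.0, 239.4], [331.7, 240.4], [331.3, 241.2], [331.0, 241.8], [330.7, 242.2], [330.4, 242.4], [330.2, 242.3]]
-0.055 0.019 [[331.9, 230.1], [332.1, 240.0], [331.7, 241.2], [331.3, 242.1], [330.9, 242.9], [330.5, 243.4], [330.2, 243.6], [329.9, 243.5]]
('pics/s15.png', 372, np.float64(329.1319892473118), np.float64(242.7483870967742))
('pics/s16.png', 409, np.float64(329.15965770171147), np.float64(242.8640586797066))
('pics/s17.png', 516, np.float64(328.6875968992248), np.float64(243.00348837209302))
('pics/m2033.png', 616, np.float64(328.1801948051948), np.float64(242.5685064935065))
('pics/m2172.png', 734, np.float64(328.2190735694823), np.float64(242.47561307901907))
('pics/m2310.png', 625, np.float64(328.08496), np.float64(242.45024))
```

View pics/m2310.png

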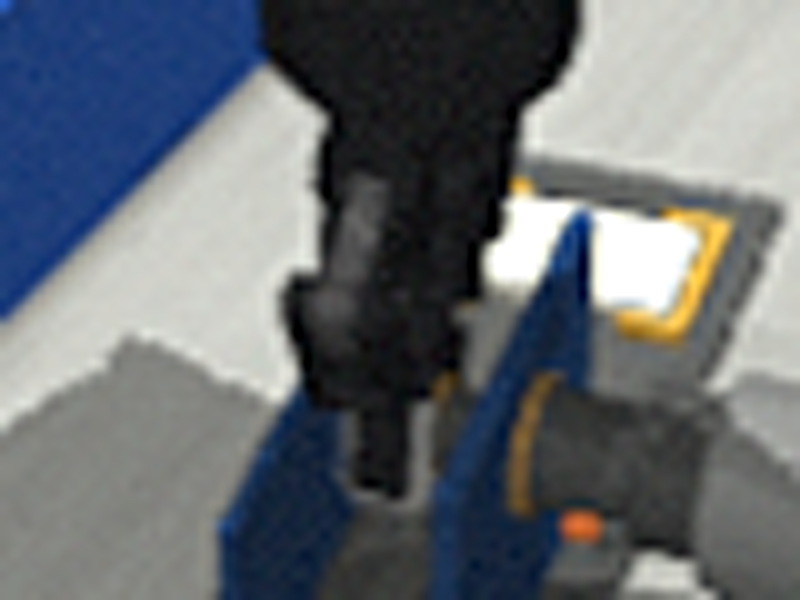

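The mark moved along its arc from (329.1,242.8) to (328.1,242.5), about 0.6 rad. It has stood still for 2.8 s, the jaws are still 24 mm apart on the flats, and the pad is still in its seat. I'll hand it in.

```bash
python3 -c "
from plant import workorder
print(workorder.sign_off())"
```

```text
the job is handed in; nothing more can be done
None
```

I laid the white pad flat in its yellow-lipped seat and let go of it. I then gripped the hidden bolt head on its flats from above at 80 N, held it until the nut stopped, and handed the job in at about 23 s while still gripping.

**Last checks:**
- **Pad:** it lies inside all four lips in the side view, and the fingers are well clear of it.
- **Grip:** the jaws read 23.6–24.0 mm, against 24 mm across flats, and the tool pose stayed steady.
- **Nut:** the orange mark moved about 0.6 rad after I gripped the head. It then stood still for 2.8 s, so I take the nut to be fully tight.
- **Bystanders:** I touched none of them on purpose and saw no contact, but I did not re-measure their positions at the end.

**What was less certain:**
- The wrist torque reading did not show the runner's 0.2 N m clearly. It read about -0.11 N m during the run-up and close to zero after that, so I relied on the mark. The bolt angle itself cannot be read directly.
- The tool leaned up to 0.05 rad during the placing and about 0.03 rad in the final grip. Neither seems to have done any harm.

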